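# Close the microscope illuminator and hold its cover down

## Robot

A 6-joint arm with a two-finger parallel gripper is mounted at the origin on the work surface. World frame = base frame: x ahead of the robot, y to its left, z up, the work surface at z = 0. Lengths are in mm, angles in rad, forces in N, time in s.
With the tool pointing down it reaches from about 300 to 775 mm from the base axis. Payload 14.6 kg.
Tool frame: the origin (TCP) lies between the finger pads; the fingertips stand 11 mm ahead of it and the grasp point (between the pads) lies 8 mm behind it; z points along the fingers, y is the line along which they close (so a half turn about z gives the same grasp; the last joint's range is limited). The gripper opens to 94 mm and grips with 3 to 60 N. Pads are 16 mm wide; open, the fingers measure 119 mm over their backs; the gripper's body (75 mm by 177 mm) begins 78 mm behind the grasp point.
Start: joints at [1.04, 0.3, 1.521, -0, 1.321, -0.067], TCP at [246.038, 491.889, 216.446] pointing down, gripper open.
Joint ranges: [-3.03, 3.03], [-0.79, 2.21], [0.23, 2.52], [-1.04, 4.18], [0, 3.07], [-2.55, 2.55]. Speed limits (rad/s): [2.22, 2.22, 2.57, 3.14, 3.14, 3.14].

## Interface

Orientations are given as [roll, pitch, yaw] about the fixed x, y, z axes, in that order (R = Rz(yaw) Ry(pitch) Rx(roll)).
In Python, from cell import manip gives the robot as it stands. The module is installed in compiled form; this text tells all that it offers.
- The arm moves only by the tool arm_command, never from a script. Its argument "rows" is one flat list of numbers, 5 for each row, row after row: the shift along the world's x, y, z in mm, then the turn about the world's z in degrees, then the finger opening in mm, from 0 to 94. In form: [dx, dy, dz, twist, jaw, dx, dy, dz, twist, jaw, ...]. A call has 1 to 5 rows; each row shifts and turns the commanded pose from where the row before left it; what a row does not reach is not made up. A row lasts 1/8 s, in which the tool goes at most 62.5 mm and 10.7 degrees, less where a joint would pass 70% of its speed; a pose out of reach is approached as far as the arm can. A call is refused whole if a number of a shift passes 62.5 or a number of a turn 10.7, either way. A call with a gripper value outside its range is refused whole. The fingers move at their own pace and stop on an object; "newtons" is the grip in N (left out, the last holds). Time passes only in rows, so rows that do not move let the fingers close. It gives the time, the measured TCP pose, the force and the opening at its end, in the units of the state.
- manip.read_state(): the state, without advancing time (a new reading comes with each control period).
- manip.camera(name): name is "scene" or "top"; returns a dict with "image" (420x560x3 uint8, blue, green, red), "z_map" (420x560 float32, mm along the optical axis (not along the pixel's ray), 0 where there is no reading), "fx", "fy", "cx", "cy" (pixels), "pose" (4x4, takes a point from camera to world coordinates). Camera axes: x right, y down, z forward; pixel columns grow to the right and rows downward; lengths in mm; the calibration is good to about 2 mm. A picture is of the moment at which its call begins.
- manip.sign_off(): hands the job in, once; it reports no verdict.
The state is a dict: "clock": time; "joints": joint angles; "qd": joint speeds; "effort": joint torques, N m; "eef_pos": TCP position; "eef_rot": TCP orientation; "wrist_force": force on the tool from outside, world axes, zero at the start; "moment": the same for the moment, N m; "finger_gap": finger opening in mm.
Only numpy, scipy, OpenCV 4.12 (cv2) and the standard library are available. Lean on these libraries where they do the work, as an engineer would, in place of code of your own. Each camera call takes 0.05 s, during which the arm holds its last target. There are 200 camera calls.

## Task

Reassemble the microscope illuminator: set the spacer ring down flat on the lens in the housing's round pocket, lay the glass diffuser disc flat on top of the ring (lower it in, do not drop the glass), then fit the cover over the two dowels. The lens sits on a spring, so push the cover down until it lies flush on the housing all round, and finish like that, with the gripper still pressing or holding the cover shut so that the screws can be put in; do not let go. Leave the screwdriver, the screw dish, the eyepiece and the slide box where they are.

Things in the scene. Friction and masses are not known exactly. Their poses are not given: they have to be found in the camera images.
- housing: Open illuminator housing, fixed: grey block 116 (x) x 70 (y) x 40 mm on a dark steel plate 150 x 110 x 12 mm, with a round vertical pocket in the middle and two dowels. Origin on the bench under the block's centre, x along the block, z up. Flat top face 52 mm above the origin. A finned lamp holder, 35 mm across, sticks out 36 mm at the +x end, below the top face.
- lens (a joint): Lens in a flat-rimmed mount at the pocket's bottom, on a spring, m: 0 = spring free, rim 35 mm above the housing's origin; 0.004 = down at its stop. Spring force 5 N at 0, 10 N at 0.004. The glass bulges 4 mm above the rim within 30 mm diameter. With the spring free, ring and disc stand 4 mm above the top face; the cover must push them down and springs up if let go.
- spacer_mid (a point): Plain aluminium spacer ring, 46 mm outside and 34 mm inside diameter, 12 mm high, about 30 g, lying flat on a dark rubber mat 4 mm thick. The point is its centre, half-way up; z is its axis (either side may face up).
- diffuser_mid (a point): Glass diffuser: white opal glass in an aluminium rim, a solid disc of 46 mm diameter, 9 mm high, about 35 g, lying flat on the same mat. The point is its centre, half-way up; z is its axis (either side may face up).
- cover_collar (a point): Cover, right way up on the mat: grey plate 116 (x) x 70 (y) x 10 mm, about 250 g, two 10 mm through holes at x = +42 and -42 mm; round its central opening a black collar, 20 mm high, with two flats facing +y and -y, 48 mm apart, 26 mm long, to grip it by. Point: on the axis half-way up the collar, 20 mm above the plate's underside. x along the plate. Fits either way round.
- pocket (a point): On the pocket's axis (the housing's centre), 35 mm above its origin: level of the lens mount's rim with the spring free. Pocket 48.5 mm across, chamfered mouth. A finger slot 32 mm wide crosses the block through the pocket along housing y, open at both ends, floor 29 mm above the origin: fingers closing along y can lower a disc right in and open there. Axes as the housing's.
- face (a point): On the pocket's axis at the level of the housing's top face (52 mm above its origin); axes as the housing's. Two steel dowels 8 mm thick with tapered noses stand on the face at x = +42 and -42 mm, y = 0, and rise 12 mm above it.
- cover_under (a point): Centre of the underside of the cover's plate; axes as cover_collar.
- screwdriver: Screwdriver 190 mm long lying on the bench; origin under its middle. Leave it alone.
- screw_dish: Small steel dish, 60 mm across and 16 mm high, with four screws; origin under its centre. Leave it alone.
- eyepiece: Black microscope eyepiece, 32 mm across and 50 mm high, standing; origin under its centre. Leave it alone.
- slide_box: Grey slide box 85 x 75 x 30 mm; origin under its centre. Leave it alone.
Things that resemble listed ones, but are neither listed nor needed, are in the scene too. What is shaped like the part that bears cover_collar but red or yellow is not meant.

How it is judged:
By the outcome, as a careful person would: the job done as asked, in the order asked, and still so for the second after the job is handed in, while the arm keeps its last pose, push and grip.
It also fails if it takes over 69 s, if anything falls off the work surface, if the arm or the gripper's body presses on something with over 40 N, if the wrist force passes 120 N, or if a joint passes its speed limit or range.

## Working session

There is one attempt and no reset: what is moved stays moved. The work goes in short steps, Python scripts to look and compute and a tool call to move; the robot and the scene stay as the last step left them, time stands still between calls to the robot, and variables do not carry over. Pictures are saved under pics/ and viewed, on a budget of 10 in all, crops included, one or two more only if the job needs it, and the job is handed in when it is done.

Besides the shell and the picture viewer there is one more tool, called after ">>>" as name(argument=value, ...), one argument or row to a line, values as JSON. arm_command: Moves the arm, as the interface text tells. Its arguments: {"type":"object","properties":{"rows":{"type":"array","items":{"type":"number"}},"newtons":{"type":"number"}},"required":["rows"]}

```bash
mkdir -p pics
cat > h.py <<'E'
from cell import manip
import cv2, numpy as np
def cam(n):
    c=manip.camera(n); z=c["z_map"].astype(float); v,u=np.mgrid[:z.shape[0],:z.shape[1]]
    P=np.stack([(u-c["cx"])/c["fx"]*z,(v-c["cy"])/c["fy"]*z,z],-1)@c["pose"][:3,:3].T+c["pose"][:3,3]
    P[z==0]=np.nan
    return c["image"],P,c
E
python3 - <<'E'
from h import *
for n in("top","scene"):
    im,P,c=cam(n); cv2.imwrite(f"pics/{n}1.png",cv2.resize(im,(784,588))); np.savez(f"{n}1.npz",im=im,P=P)
    print(n,c["fx"],c["pose"].round(2).tolist())
print(manip.read_state())
E
```

```text
top 410.17435194615604 [[-0.02, -0.98, 0.19, 389.0], [-1.0, 0.02, 0.0, 10.48], [-0.0, -0.19, -0.98, 983.64], [0.0, 0.0, 0.0, 1.0]]
scene 537.994154006732 [[-0.54, 0.65, -0.54, 1283.3], [0.84, 0.43, -0.32, 415.17], [0.02, -0.63, -0.78, 1097.68], [0.0, 0.0, 0.0, 1.0]]
{'clock': 0.1, 'joints': array([ 1.04041849e+00,  3.00389150e-01,  1.52146761e+00,  1.04779125e-05,
        1.32067725e+00, -6.66083857e-02]), 'qd': array([ 0.00032348, -0.00128216, -0.00018333,  0.00118241, -0.00266819,
       -0.00038429]), 'effort': array([ 1.00490135e-03, -5.32636678e+01, -3.53284228e+01,  7.09594740e-02,
        2.34415079e-02, -1.11057741e-04]), 'eef_pos': array([245.93168414, 491.7320636 , 215.97927136]), 'eef_rot': array([-3.14065405e+00, -7.27832090e-05,  2.67782057e+00]), 'wrist_force': array([-0.07540832,  0.12375209, -0.71166685]), 'moment': array([ 0.05673641, -0.00166036, -0.07232158]), 'finger_gap': 94.19114876337106}
```

View pics/top1.png

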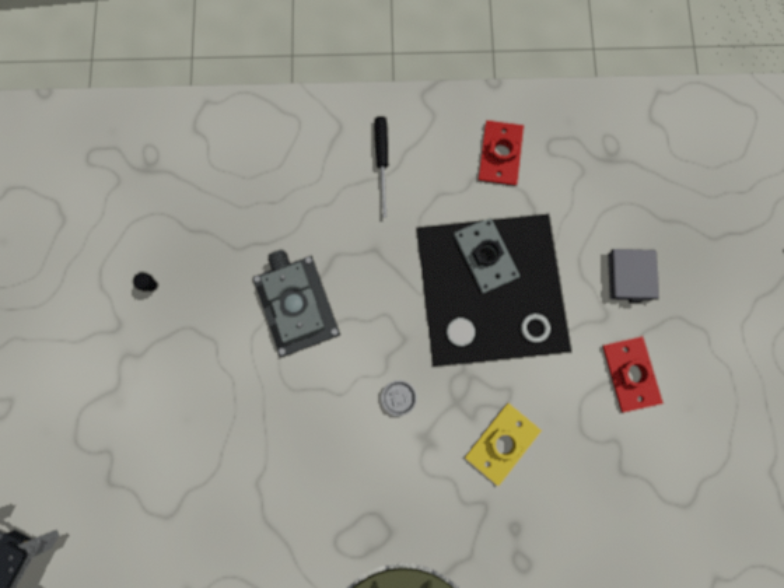

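View pics/scene1.png

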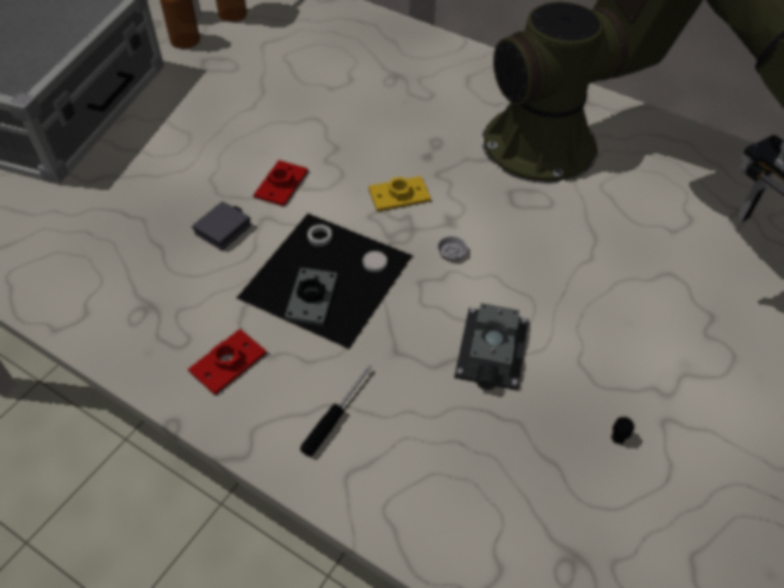

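Top view (784-px picture): the housing's lens is at (295,302) and its lamp holder at (279,262). The grey cover is on the mat at (487,255), the diffuser disc at (461,332) and the ring at (536,328).
Look-alikes: for the cover, red at (501,152), red at (633,375) and yellow at (503,445), all rejected by colour. For the ring or disc, the screw dish at (398,398), which is off the mat. I'll measure these and check them in a close crop.

Run:
```python
from h import *
D={n:np.load(f"{n}1.npz") for n in("top","scene")}
T=D["top"]["P"]
g=lambda x,y:T[int(y/1.4),int(x/1.4)]
seeds=dict(housing=g(310,285),cover=g(470,262),disc=g(461,332),ring=g(536,328),mat=g(500,300),bench=g(350,400))
for k,v in seeds.items(): print(k,v.round(1))
def rect(Q):
    r=cv2.minAreaRect(Q[:,:2].astype(np.float32)); return np.round(r[0],1),np.round(r[1],1),round(r[2],2)
for n in D:
    P=D[n]["P"].reshape(-1,3); P=P[~np.isnan(P[:,0])]
    def sel(c,r,a,b): return P[(np.hypot(*(P[:,:2]-c[:2]).T)<r)&(P[:,2]>a)&(P[:,2]<b)]
    for k,c,r,a,b in(("housing",g(295,302),80,46,58),("cover",g(487,255),75,10,18),("collar",g(487,255),45,28,40),("disc",g(461,332),35,9.5,18),("ring",g(536,328),35,12,22)):
        Q=sel(c,r,a,b)
        if len(Q)<5: print(n,k,"few",len(Q)); continue
        print(n,k,len(Q),"z",np.median(Q[:,2]).round(1),Q[:,2].std().round(2),"mean",Q[:,:2].mean(0).round(1),"rect",*rect(Q),"circ",np.round(cv2.minEnclosingCircle(Q[:,:2].astype(np.float32))[0],1),round(cv2.minEnclosingCircle(Q[:,:2].astype(np.float32))[1],1))
im=D["top"]["im"]
a=cv2.resize(im[150:265,290:415],None,fx=6,fy=5.2,interpolation=cv2.INTER_CUBIC)
a=cv2.resize(im[150:260,170:415],(784,352),interpolation=cv2.INTER_CUBIC)
cv2.imwrite("pics/crop1.png",a)
```

```text
housing [583.4 146.1  19.3]
cover [ 618.7 -130.1   11. ]
disc [ 496.8 -109.9   12.3]
ring [ 502.3 -238.5    2.9]
mat [ 552.2 -181.3    3.3]
bench [388.8  79.7  -1.4]
top housing 1008 z 50.4 1.79 mean [548.2 170.8] rect [559.2 174.7] [139.2  70.3] 19.47 circ [555.4 174.2] 73.4
top cover 941 z 12.7 1.62 mean [ 628.6 -160.8] rect [ 630.7 -161.2] [116.   71.3] 22.56 circ [ 631.1 -162.5] 66.2
top collar 163 z 32.3 1.61 mean [ 630.3 -161.1] rect [ 630.4 -161.4] [43.3 48.3] 21.5 circ [ 631.1 -161.4] 26.2
top disc 264 z 11.6 1.4 mean [ 497.1 -110.2] rect [ 497.  -110.1] [43.1 43.3] 87.03 circ [ 497.  -110.2] 22.8
top ring 127 z 14.4 1.54 mean [ 501.  -237.9] rect [ 500.9 -237.2] [43.4 45.3] 0.94 circ [ 500.8 -237.3] 23.0
scene housing 786 z 49.7 2.01 mean [555.7 172.4] rect [559.4 174. ] [136.2  70. ] 19.71 circ [556.  171.8] 72.1
scene cover 594 z 12.7 1.77 mean [ 638.5 -157.7] rect [ 635.5 -160. ] [120.1  71.2] 22.5 circ [ 635.8 -159.7] 66.9
scene collar 132 z 31.5 2.06 mean [ 635.5 -159.5] rect [ 635.5 -160. ] [42.8 50. ] 0.43 circ [ 634.9 -160. ] 25.1
scene disc 125 z 12.3 1.77 mean [ 501.6 -109.1] rect [ 501.2 -110.1] [43.4 42.6] 32.92 circ [ 502.6 -110. ] 23.9
scene ring 75 z 14.3 1.64 mean [ 505.2 -235.4] rect [ 505.3 -234.9] [44.7 46.3] 76.67 circ [ 506.1 -235.9] 24.9
```

View pics/crop1.png

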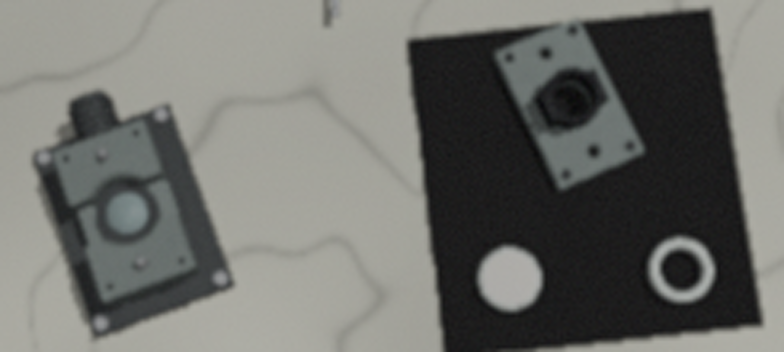

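>>> arm_command(
  rows=[16,-45.5,0,-2.75,94,16,-45.5,0,-2.75,94,16,-45.5,0,-2.75,94,16,-45.5,0,-2.75,94,16,-45.5,0,-2.75,94],
  newtons=5,
)

```text
clock: 0.72
eef_pos: [326.2, 262.9, 216.3]
eef_rot: [-3.141, -0.0, 2.436]
wrist_force: [0.3, 0.6, 0.2]
finger_gap: 94.0
```

>>> arm_command(
  rows=[16,-45.5,0,-2.75,94,16,-45.5,0,-2.75,94,16,-45.5,0,-2.75,94,16,-45.5,0,-2.75,94,16,-45.5,0,-2.75,94],
)

```text
clock: 1.35
eef_pos: [406.2, 35.3, 216.4]
eef_rot: [-3.142, -0.0, 2.196]
wrist_force: [0.0, 0.5, -0.6]
finger_gap: 94.0
```

>>> arm_command(
  rows=[16,-45.5,0,-2.75,94,16,-45.5,0,-2.75,94,16,-45.5,0,-2.75,94,16,-45.5,0,-2.75,94,16,-45.5,0,-2.75,94],
)

```text
clock: 1.98
eef_pos: [486.2, -192.2, 216.2]
eef_rot: [-3.141, -0.0, 1.956]
wrist_force: [0.2, -0.2, 0.5]
finger_gap: 94.0
```

>>> arm_command(
  rows=[17,-45.5,-50,-2.75,94,0,0,-60,0,94,0,0,-50,0,94,0,0,0,0,94],
)

```text
clock: 2.48
eef_pos: [499.5, -230.5, 58.6]
eef_rot: [-3.137, -0.005, 1.91]
wrist_force: [-0.7, -0.2, 1.5]
finger_gap: 93.9
```

>>> arm_command(
  rows=[0,0,0,0,94],
)

```text
clock: 2.6
eef_pos: [502.2, -231.8, 63.6]
eef_rot: [3.14, 0.002, 1.91]
wrist_force: [-0.6, -0.1, 0.1]
finger_gap: 93.9
```

>>> arm_command(
  rows=[0.5,-4.5,-23,0,94,0,0,-16,0,94,0,0,-8,0,94,0,0,0,0,94],
)

```text
clock: 3.1
eef_pos: [502.2, -236.0, 15.4]
eef_rot: [3.141, 0.001, 1.91]
wrist_force: [-0.4, 0.1, 0.0]
finger_gap: 94.3
```

>>> arm_command(
  rows=[0,0,1,0,70,0,0,0,0,50,0,0,0,0,40,0,0,0,0,40,0,0,0,0,40],
)

```text
clock: 3.72
eef_pos: [501.8, -235.9, 15.6]
eef_rot: [-3.142, -0.0, 1.91]
wrist_force: [-0.3, -0.5, 0.4]
finger_gap: 47.7
```

>>> arm_command(
  rows=[0,0,0,0,40,0,0,0,0,60,0,0,0,0,70,0,0,0,0,70,0,0,0,0,70],
)

```text
clock: 4.35
eef_pos: [501.8, -235.9, 15.6]
eef_rot: [-3.142, -0.0, 1.91]
wrist_force: [0.2, -0.3, -0.5]
finger_gap: 69.8
```

>>> arm_command(
  rows=[0,0,12,0,94,0,0,8,0,94,0,0,0,-10,94,0,0,0,-10,94,0,0,0,-10,94],
)

```text
clock: 4.97
eef_pos: [502.0, -236.0, 36.4]
eef_rot: [3.141, 0.0, 1.381]
wrist_force: [-0.2, 0.7, -0.1]
finger_gap: 94.0
```

>>> arm_command(
  rows=[0,0,0,-10,94,0,0,0,-10,94,0,0,0,-10,94,0,0,0,-10,94,0,0,0,-10,94],
)

```text
clock: 5.6
eef_pos: [502.0, -236.0, 36.3]
eef_rot: [3.141, -0.0, 0.508]
wrist_force: [0.3, -0.7, -0.0]
finger_gap: 93.9
```

>>> arm_command(
  rows=[0,0,0,-10,94,0,0,-12,0,94,0,0,-8,0,94,0,0,0,0,94],
)

```text
clock: 6.1
eef_pos: [501.7, -235.9, 15.3]
eef_rot: [-3.141, 0.0, 0.342]
wrist_force: [0.2, 0.6, 2.9]
finger_gap: 94.5
```

>>> arm_command(
  rows=[0,0,0,0,40,0,0,0,0,40,0,0,0,0,40,0,0,0,0,40,0,0,0,0,40],
)

```text
clock: 6.72
eef_pos: [501.7, -235.9, 15.6]
eef_rot: [-3.142, 0.0, 0.339]
wrist_force: [0.7, -1.0, -0.5]
finger_gap: 47.8
```

>>> arm_command(
  rows=[0,0,0,0,40],
  newtons=15,
)

```text
clock: 6.85
eef_pos: [501.7, -235.9, 15.6]
eef_rot: [-3.142, 0.0, 0.339]
wrist_force: [-0.6, 0.8, -0.0]
finger_gap: 45.6
```

Run:
```python
from h import *
print(manip.read_state()["finger_gap"],manip.read_state()["eef_pos"],manip.read_state()["wrist_force"])
for n in("top","scene"):
    im,P,c=cam(n); p=np.array([502,-236,10]); q=np.linalg.inv(c["pose"])@np.r_[p,1]; u=int(c["fx"]*q[0]/q[2]+c["cx"]);v=int(c["fy"]*q[1]/q[2]+c["cy"]);print(u,v)
    cr=im[max(0,v-50):v+50,max(0,u-60):u+60]
    cr=cv2.resize(cr,(390,325),interpolation=cv2.INTER_CUBIC)
    out=cr if n=="top" else np.hstack([out,cr])
cv2.imwrite("pics/grip1.png",out)
```

```text
45.63946570218201 [ 501.7459988  -235.89492914   15.58563274] [-0.55715379  0.75322659 -0.00635742]
381 233
228 167
```

View pics/grip1.png

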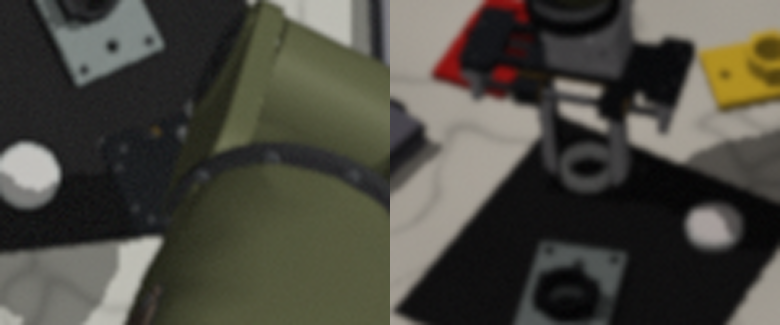

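The left (top) view is blocked by the arm. The right (scene) view shows the ring between the fingers at about (585,165). The gap is 45.6, so the ring is held. I'll lift it and carry it to hover over the housing.

>>> arm_command(
  rows=[0,0,15,0,40,0,0,25,0,40,0,0,30,0,40,0,0,30,0,40,5.75,51,0,0,40],
)

```text
clock: 7.58
eef_pos: [508.5, -186.6, 119.0]
eef_rot: [3.138, -0.004, 0.335]
wrist_force: [0.9, 0.8, -0.6]
finger_gap: 45.6
```

>>> arm_command(
  rows=[5.75,51,0,0,40,5.75,51,0,0,40,5.75,51,0,0,40,5.75,51,0,0,40,5.75,51,0,0,40],
)

```text
clock: 8.2
eef_pos: [536.4, 71.8, 116.9]
eef_rot: [3.141, -0.001, 0.339]
wrist_force: [1.0, 0.5, -0.6]
finger_gap: 45.8
```

>>> arm_command(
  rows=[5.75,51,0,0,40,5.75,51,0,0,40,0,0,0,0,40,0,0,0,0,40],
)

```text
clock: 8.7
eef_pos: [547.7, 171.7, 116.1]
eef_rot: [3.141, -0.0, 0.339]
wrist_force: [0.1, -0.6, -0.6]
finger_gap: 45.6
```

Run:
```python
from h import *
s=manip.read_state(); print(s["finger_gap"],s["eef_pos"],s["eef_rot"],s["wrist_force"])
im,P,c=cam("scene"); np.savez("scene2.npz",im=im,P=P)
t=s["eef_pos"]; Q=P.reshape(-1,3); br=im.reshape(-1,3).max(1)
m=(abs(Q[:,:2]-t[:2])<40).all(1)&(abs(Q[:,2]-t[2]-0)<14)
Q=Q[m]; print(len(Q)); h=np.histogram(Q[:,2],bins=np.arange(t[2]-14,t[2]+15,2)); print(h[0],h[1].round(1))
q=np.linalg.inv(c["pose"])@np.r_[t,1]; u=int(c["fx"]*q[0]/q[2]+c["cx"]);v=int(c["fy"]*q[1]/q[2]+c["cy"]);print(u,v)
cv2.imwrite("pics/hov.png",cv2.resize(im[v-50:v+70,u-80:u+80],(800,600),interpolation=cv2.INTER_CUBIC))
for n in("top1","scene1"):
    B=np.load(n+".npz")["P"].reshape(-1,3); k=(abs(B[:,2])<7)&(B[:,0]>350)&(B[:,0]<700)&(abs(B[:,1])<300)
    B=B[k]; print(n,np.linalg.lstsq(np.c_[B[:,:2]-[550,0],np.ones(len(B))],B[:,2],rcond=None)[0].round(4))
```

```text
45.605599374772986 [547.72352974 171.67618093 116.14949819] [ 3.14140266e+00 -2.45016932e-04  3.39293906e-01] [ 0.05293743 -0.61375616 -0.60161897]
277
[ 6 22 25 19 38 37 66 30  3  8  7  6  6  4] [102.1 104.1 106.1 108.1 110.1 112.1 114.1 116.1 118.1 120.1 122.1 124.1
 126.1 128.1 130.1]
357 219
top1 [ 0.005  -0.0061 -0.2898]
scene1 [ 0.0042 -0.0057 -0.8659]
```

View pics/hov.png

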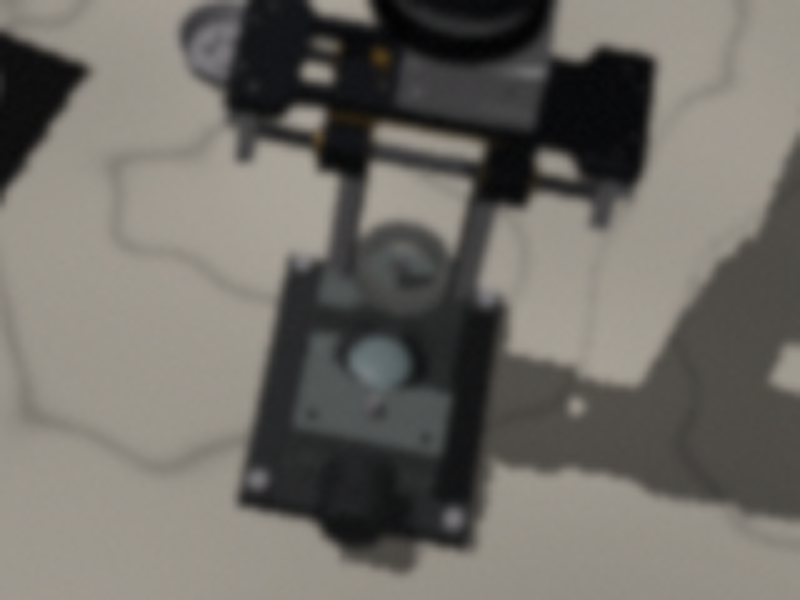

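The scene crop shows the ring between the fingers at (402,268). The housing's lens is below it at (380,362). Next I'll compare the ring's known TCP position with where the camera sees it, to correct the housing position.

```bash
cat > fit.py <<'E'
import numpy as np
from scipy.optimize import minimize
def midp(a,lo=1,hi=99): a,b=np.percentile(a,[lo,hi]); return (a+b)/2,b-a
def rectfit(P,c0,yaw,zt,L=116,W=70,lamp=True):
    c=np.array(c0,float); u=np.array([np.cos(yaw),np.sin(yaw)]); v=np.array([-u[1],u[0]])
    for _ in range(4):
        d=P[:,:2]-c; a,b=d@u,d@v
        k=(abs(P[:,2]-zt)<3.5)&(abs(a)<L/2+6)&(abs(b)<W/2+6)
        kk=k&(abs(b)>20) if lamp else k
        ma,wa=midp(a[kk]); mb,wb=midp(b[k]); c=c+u*ma+v*mb
    return c,wa,wb,k.sum()
E
python3 - <<'E'
from h import *; from fit import *
for n in("top1","scene1"):
    P=np.load(n+".npz")["P"].reshape(-1,3); P=P[~np.isnan(P[:,0])]
    for y in(18.5,19.5,20.5): print(n,y,*[np.round(x,2) for x in rectfit(P,(548.5,171),np.radians(y),50.4)])
    for y in(22.5,):print(n,"cover",*[np.round(x,2) for x in rectfit(P,(632,-161),np.radians(y),12.7,lamp=False)])
P=np.load("scene2.npz")["P"].reshape(-1,3); t=np.array([547.72,171.68])
u=np.array([np.cos(.339),np.sin(.339)]);v=np.array([-u[1],u[0]])
a=(P[:,:2]-t)@u;b=(P[:,:2]-t)@v
for zt in(113,114,115,116,117):
  k=(np.hypot(a,b)<32)&(abs(b)<20)&(abs(P[:,2]-zt)<2.5); k2=(np.hypot(a,b)<32)&(abs(P[:,2]-zt)<2.5)&(abs(a)<14)
  print(zt,k.sum(),midp(a[k],2,98),a[k].mean(),P[k,2].mean())
k=(np.hypot(a,b)<32)&(P[:,2]>100)&(P[:,2]<125)
import sys
for i in np.where(k)[0][::6]: pass
# ring-top points via image column profile: list a,b,z for the central strip
k=(abs(b)<6)&(abs(a)<32)&(P[:,2]>98)&(P[:,2]<125); o=np.argsort(-a[k])
print(np.c_[a[k],b[k],P[k,2]][o].round(1)[::3].tolist())
E
```

```text
top1 18.5 [548.48 170.88] 114.67 68.97 949
top1 19.5 [548.39 170.73] 115.02 69.09 949
top1 20.5 [548.56 170.77] 114.91 69.16 949
top1 cover [ 630.55 -161.34] 114.43 70.12 974
scene1 18.5 [552.57 171.41] 115.89 68.66 702
scene1 19.5 [552.73 171.5 ] 116.46 68.56 702
scene1 20.5 [552.61 171.47] 116.12 68.58 702
scene1 cover [ 635.34 -160.12] 115.57 70.16 633
113 97 (np.float64(1.8264046296934016), np.float64(47.54635837687928)) 4.486496291320341 113.32002625138385
114 100 (np.float64(3.00173603798277), np.float64(45.133259101775664)) 4.5884706403304065 114.23641832739155
115 92 (np.float64(3.724588879789259), np.float64(43.85405064089568)) 5.536530203911213 114.89843926909776
116 81 (np.float64(4.042266560062837), np.float64(43.44762896160641)) 5.684506727327916 115.22286107304782
117 57 (np.float64(3.994049383689454), np.float64(42.92771892391502)) 3.8817239690043226 115.69341634706073
[[27.5, -2.1, 114.7], [25.6, 4.5, 114.2], [24.9, 5.5, 105.9], [24.6, 1.1, 104.2], [23.9, -5.2, 116.6], [23.7, 3.3, 103.7], [23.5, 4.1, 115.2], [22.2, 3.7, 117.2], [19.7, 5.9, 114.7], [-12.6, 3.8, 114.4], [-13.5, -3.4, 114.8], [-14.5, -4.7, 105.5], [-14.9, -0.2, 106.5], [-16.1, 0.7, 116.7], [-16.8, 1.6, 108.4], [-17.6, 1.2, 111.1], [-21.9, 5.3, 110.8]]
```

Run:
```python
from h import *; from fit import *
P=np.load("scene2.npz")["P"].reshape(-1,3); t=np.array([547.72,171.68])
u=np.array([np.cos(.339),np.sin(.339)]);v=np.array([-u[1],u[0]])
a=(P[:,:2]-t)@u;b=(P[:,:2]-t)@v
for z0,z1 in((112,125),(120,140),(125,150)):
  k=(abs(a-4)<12)&(abs(b)<45)&(P[:,2]>z0)&(P[:,2]<z1); kk=k&(abs(b)>15)
  print(kk.sum(),midp(b[k],2,98),[np.percentile(b[kk&(s*b>0)],[3,50,97]).round(1).tolist() for s in(1,-1)])
k=(np.hypot(a-4,b)<26)&(abs(P[:,2]-115)<5); print(midp(b[k],1,99),b[k].mean())
```

```text
80 (np.float64(-1.0690366931939117), np.float64(67.21806173909275)) [[16.2, 22.0, 33.3], [-34.8, -22.0, -15.9]]
60 (np.float64(-0.6173413729781387), np.float64(68.60004810611869)) [[22.1, 28.4, 33.8], [-35.1, -28.9, -24.5]]
78 (np.float64(-0.7751291492760934), np.float64(68.82762337861863)) [[22.1, 27.7, 33.9], [-35.3, -29.2, -23.6]]
(np.float64(0.11559662490572897), np.float64(46.01386851627271)) -0.19916850991755639
```

>>> arm_command(
  rows=[1.3,-0.6,-20,0,40,0,0,-20,0,40,0,0,-6,0,40,0,0,0,0,40],
)

```text
clock: 9.25
eef_pos: [549.2, 170.8, 69.9]
eef_rot: [3.142, 0.0, 0.338]
wrist_force: [-0.0, -0.6, 0.1]
finger_gap: 45.7
```

>>> arm_command(
  rows=[0,0,-3,0,40,0,0,-3,0,40,0,0,-2,0,40,0,0,-2,0,40,0,0,0,0,40],
)

```text
clock: 9.88
eef_pos: [549.0, 171.5, 59.5]
eef_rot: [-3.142, 0.0, 0.339]
wrist_force: [-0.3, 0.1, -0.6]
finger_gap: 45.6
```

>>> arm_command(
  rows=[0,0,-3,0,40,0,0,-3,0,40,0,0,-3,0,40,0,0,-2,0,40,0,0,0,0,40],
)

```text
clock: 10.5
eef_pos: [549.0, 171.5, 48.4]
eef_rot: [-3.142, 0.0, 0.339]
wrist_force: [-0.2, -0.2, -0.4]
finger_gap: 45.4
```

>>> arm_command(
  rows=[0,0,-1,0,40,0,0,0,0,40],
)

```text
clock: 10.75
eef_pos: [549.1, 171.5, 47.6]
eef_rot: [-3.142, 0.0, 0.339]
wrist_force: [-0.3, 0.4, 0.1]
finger_gap: 45.7
```

>>> arm_command(
  rows=[0,0,-1,0,40,0,0,0,0,40],
)

```text
clock: 11.0
eef_pos: [549.1, 171.5, 46.6]
eef_rot: [3.142, -0.0, 0.339]
wrist_force: [-0.6, 0.8, -0.5]
finger_gap: 45.7
```

>>> arm_command(
  rows=[0,0,-0.5,0,40,0,0,0,0,40],
)

```text
clock: 11.25
eef_pos: [549.1, 171.5, 46.4]
eef_rot: [3.142, -0.0, 0.339]
wrist_force: [-2.3, -2.2, 3.6]
finger_gap: 45.3
```

>>> arm_command(
  rows=[0,0,0,0,54,0,0,0,0,56,0,0,3,0,56,0,0,15,0,56,0,0,20,0,80],
)

```text
clock: 11.88
eef_pos: [549.1, 171.5, 85.2]
eef_rot: [-3.142, 0.0, 0.339]
wrist_force: [0.3, 0.2, 0.0]
finger_gap: 62.9
```

>>> arm_command(
  rows=[0,0,20,0,94,-5.7,-31.2,0,10,94,-5.7,-31.2,0,10,94,-5.7,-31.2,0,10,94,-5.7,-31.2,0,10,94],
)

```text
clock: 12.5
eef_pos: [526.3, 45.8, 105.3]
eef_rot: [3.141, -0.001, 1.043]
wrist_force: [0.6, -0.2, 0.2]
finger_gap: 94.5
```

>>> arm_command(
  rows=[-5.7,-31.2,0,10,94,-5.7,-31.2,0,10,94,-5.7,-31.2,0,10,94,-5.7,-31.2,0,10,94,-5.7,-31.2,0,10,94],
)

```text
clock: 13.12
eef_pos: [497.8, -110.4, 105.3]
eef_rot: [3.141, 0.001, 1.916]
wrist_force: [0.6, 0.5, 0.8]
finger_gap: 94.1
```

>>> arm_command(
  rows=[0,0,-20,0,94,0,0,-24,0,94,0,0,-20,0,94,0,0,0,0,94],
)

```text
clock: 13.62
eef_pos: [497.4, -109.2, 40.0]
eef_rot: [-3.14, -0.001, 1.91]
wrist_force: [0.8, -0.2, 0.9]
finger_gap: 94.1
```

Run:
```python
from h import *
s=manip.read_state(); print(s["finger_gap"],s["eef_pos"],s["eef_rot"])
for n in("top","scene"):
    im,P,c=cam(n); np.savez(n+"3.npz",im=im,P=P); q=np.linalg.inv(c["pose"])@np.r_[549,171,50,1]; u=int(c["fx"]*q[0]/q[2]+c["cx"]);v=int(c["fy"]*q[1]/q[2]+c["cy"])
    cr=cv2.resize(im[v-30:v+30,u-39:u+39],(390,300),interpolation=cv2.INTER_CUBIC)
    out=cr if n=="top" else np.hstack([out,cr])
cv2.imwrite("pics/ringin.png",out)
```

```text
94.1121746278057 [ 497.43937983 -109.2209029    39.99121714] [-3.14047518e+00 -8.20775606e-04  1.90980328e+00]
```

View pics/ringin.png

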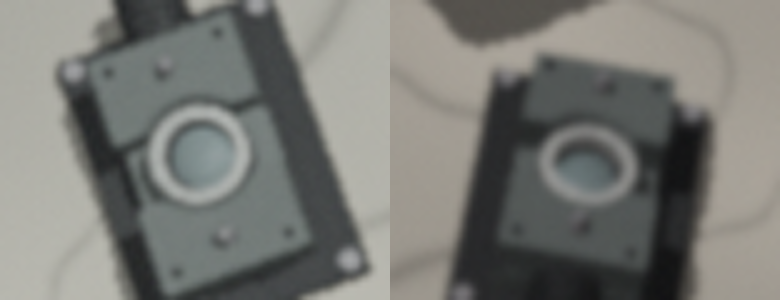

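Both views show the ring flat in the pocket, at about (200,155) in the top view and (588,165) in the scene view. Next is the diffuser, centred with two crossed light grips.

>>> arm_command(
  rows=[0,0,-12,0,94,0,0,-9,0,94,0,0,-3.2,0,80,0,0,0,0,60,0,0,0,0,40],
  newtons=5,
)

```text
clock: 14.35
eef_pos: [497.8, -109.3, 16.0]
eef_rot: [-3.142, 0.0, 1.91]
wrist_force: [0.6, -0.9, -0.2]
finger_gap: 67.3
```

>>> arm_command(
  rows=[0,0,0,0,40,0,0,0,0,40,0,0,0,0,40,0,0,0,0,40,0,0,0,0,40],
)

```text
clock: 14.98
eef_pos: [497.8, -109.3, 16.0]
eef_rot: [-3.142, 0.0, 1.91]
wrist_force: [0.6, -0.3, 1.0]
finger_gap: 45.9
```

>>> arm_command(
  rows=[0,0,0,0,60,0,0,0,0,80,0,0,12,0,94,0,0,9,-10,94,0,0,0,-10,94],
)

```text
clock: 15.6
eef_pos: [498.4, -109.5, 38.4]
eef_rot: [3.14, 0.0, 1.555]
wrist_force: [0.3, -0.7, -0.3]
finger_gap: 91.8
```

>>> arm_command(
  rows=[0,0,0,-10,94,0,0,0,-10,94,0,0,0,-10,94,0,0,0,-10,94,0,0,0,-10,94],
)

```text
clock: 16.23
eef_pos: [498.0, -109.4, 37.8]
eef_rot: [3.141, -0.0, 0.682]
wrist_force: [-0.2, -0.1, -0.3]
finger_gap: 94.0
```

>>> arm_command(
  rows=[0,0,0,-10,94,0,0,0,-10,94,0,0,-12,0,94,0,0,-9,0,94,0,0,0,0,80],
)

```text
clock: 16.85
eef_pos: [497.7, -109.3, 15.4]
eef_rot: [-3.141, 0.0, 0.342]
wrist_force: [-1.4, -0.8, -0.1]
finger_gap: 87.0
```

>>> arm_command(
  rows=[0,0,0,0,60,0,0,0,0,40,0,0,0,0,40,0,0,0,0,40,0,0,0,0,40],
)

```text
clock: 17.48
eef_pos: [497.8, -109.3, 15.9]
eef_rot: [-3.142, 0.0, 0.339]
wrist_force: [-0.4, 1.0, -0.1]
finger_gap: 45.6
```

>>> arm_command(
  rows=[0,0,0,0,40,0,0,0,0,40,0,0,0,0,40],
  newtons=15,
)

```text
clock: 17.85
eef_pos: [497.8, -109.3, 15.9]
eef_rot: [-3.142, -0.0, 0.339]
wrist_force: [0.3, 0.1, -0.3]
finger_gap: 45.3
```

>>> arm_command(
  rows=[0,0,5,0,40,0,0,20,0,40,0,0,30,0,40,0,0,30,0,40,4,21,0,0,40],
)

```text
clock: 18.48
eef_pos: [502.8, -89.0, 103.5]
eef_rot: [3.139, -0.004, 0.338]
wrist_force: [0.8, 0.1, -1.4]
finger_gap: 45.3
```

>>> arm_command(
  rows=[8,44,0,0,40,8,44,0,0,40,8,44,0,0,40,8,44,0,0,40,8,44,0,0,40],
)

```text
clock: 19.1
eef_pos: [541.9, 133.2, 101.4]
eef_rot: [3.142, -0.0, 0.339]
wrist_force: [0.6, -0.5, -0.2]
finger_gap: 45.4
```

>>> arm_command(
  rows=[7.3,39.9,0,0,40,0,0,0,0,40,0,0,-15,0,40,0,0,-10,0,40,0,0,0,0,40],
)

```text
clock: 19.73
eef_pos: [548.6, 170.7, 74.7]
eef_rot: [-3.141, 0.002, 0.338]
wrist_force: [-0.1, 0.7, -0.5]
finger_gap: 45.7
```

>>> arm_command(
  rows=[0,0,-3,0,40,0,0,-3,0,40,0,0,-2,0,40,0,0,0,0,40],
)

```text
clock: 20.23
eef_pos: [549.0, 171.6, 67.8]
eef_rot: [-3.142, 0.0, 0.339]
wrist_force: [0.5, -0.2, -0.6]
finger_gap: 45.4
```

>>> arm_command(
  rows=[0,0,-2,0,40,0,0,-2,0,40,0,0,-2,0,40,0,0,-1.5,0,40,0,0,0,0,40],
)

```text
clock: 20.85
eef_pos: [549.0, 171.6, 60.3]
eef_rot: [-3.142, 0.0, 0.339]
wrist_force: [-0.3, -0.3, 0.6]
finger_gap: 45.4
```

>>> arm_command(
  rows=[0,0,-0.7,0,40,0,0,0,0,40],
)

```text
clock: 21.1
eef_pos: [549.1, 171.6, 59.7]
eef_rot: [-3.142, -0.0, 0.339]
wrist_force: [1.2, -0.7, -0.9]
finger_gap: 45.4
```

>>> arm_command(
  rows=[0,0,-0.7,0,40,0,0,0,0,40],
)

```text
clock: 21.35
eef_pos: [549.1, 171.6, 59.0]
eef_rot: [-3.142, 0.0, 0.339]
wrist_force: [-0.7, -0.3, -0.3]
finger_gap: 45.6
```

>>> arm_command(
  rows=[0,0,-0.5,0,40,0,0,0,0,40],
)

```text
clock: 21.6
eef_pos: [549.1, 171.6, 58.8]
eef_rot: [3.142, -0.0, 0.339]
wrist_force: [-1.1, -0.8, 4.3]
finger_gap: 45.5
```

>>> arm_command(
  rows=[0,0,-0.3,0,40,0,0,0,0,40],
)

```text
clock: 21.85
eef_pos: [549.1, 171.6, 58.3]
eef_rot: [3.142, -0.0, 0.339]
wrist_force: [-1.4, 0.0, 4.4]
finger_gap: 45.0
```

Contact is steady at about 4 N, so the disc is seated. I'll release it and go to the cover, first at a crossed angle to centre the collar along the cover's x.

>>> arm_command(
  rows=[0,0,0,0,54,0,0,0,0,56,0,0,3,0,56,0,0,14,0,56,0,0,20,0,80],
)

```text
clock: 22.48
eef_pos: [549.0, 171.6, 96.2]
eef_rot: [-3.142, 0.0, 0.339]
wrist_force: [0.2, 1.1, 0.1]
finger_gap: 63.0
```

>>> arm_command(
  rows=[0,0,10,0,94,8.24,-33.2,0,9.3,94,8.24,-33.2,0,9.3,94,8.24,-33.2,0,9.3,94,8.24,-33.2,0,9.3,94],
)

```text
clock: 23.1
eef_pos: [582.2, 37.7, 105.6]
eef_rot: [3.141, -0.0, 0.994]
wrist_force: [1.0, 0.5, -0.4]
finger_gap: 93.9
```

>>> arm_command(
  rows=[8.24,-33.2,0,9.3,94,8.24,-33.2,0,9.3,94,8.24,-33.2,0,9.3,94,8.24,-33.2,0,9.3,94,8.24,-33.2,0,9.3,94],
)

```text
clock: 23.72
eef_pos: [623.4, -128.3, 105.5]
eef_rot: [3.142, 0.0, 1.805]
wrist_force: [-0.2, 1.0, 0.5]
finger_gap: 94.2
```

>>> arm_command(
  rows=[8.24,-33.2,0,9.3,94,0,0,-20,0,94,0,0,-20,0,94,0,0,-10,0,94,0,0,0,0,94],
)

```text
clock: 24.35
eef_pos: [631.1, -159.6, 54.3]
eef_rot: [-3.14, -0.001, 1.962]
wrist_force: [-0.7, -0.6, 0.6]
finger_gap: 94.0
```

Run:
```python
from h import *; from fit import *
s=manip.read_state(); print(s["finger_gap"],s["eef_pos"],s["eef_rot"])
for n in("top","scene"):
    im,P,c=cam(n); np.savez(n+"4.npz",im=im,P=P); q=np.linalg.inv(c["pose"])@np.r_[549,171,50,1]; u=int(c["fx"]*q[0]/q[2]+c["cx"]);v=int(c["fy"]*q[1]/q[2]+c["cy"])
    cr=cv2.resize(im[v-30:v+30,u-39:u+39],(390,300),interpolation=cv2.INTER_CUBIC)
    out=cr if n=="top" else np.hstack([out,cr])
    P=P.reshape(-1,3);b=im.reshape(-1,3).min(1); k=(np.hypot(P[:,0]-551,P[:,1]-171)<27)&(b>150); Q=P[k]; k2=(np.hypot(P[:,0]-551,P[:,1]-171)>30)&(np.hypot(P[:,0]-551,P[:,1]-171)<36)&(abs(P[:,2]-50)<4)
    print(n,k.sum(),"disc z",np.median(Q[:,2]),"face z",np.median(P[k2,2]),"disc c",Q.mean(0),"tilt",np.linalg.lstsq(np.c_[Q[:,:2]-Q[:,:2].mean(0),np.ones(len(Q))],Q[:,2],rcond=None)[0])
cv2.imwrite("pics/discin.png",out)
```

```text
93.9585258557694 [ 631.11998348 -159.55047788   54.28562313] [-3.14033450e+00 -1.05960835e-03  1.96246011e+00]
top 297 disc z 54.528899402153115 face z 50.591329005261684 disc c [549.35496627 171.47065696  54.37999851] tilt [-1.92120098e-02 -1.83750241e-02  5.43799985e+01]
scene 151 disc z 54.04618036876309 face z 50.01401382442441 disc c [550.69068555 171.27081512  54.17008839] tilt [5.00873572e-02 6.54802776e-03 5.41700884e+01]
```

View pics/discin.png

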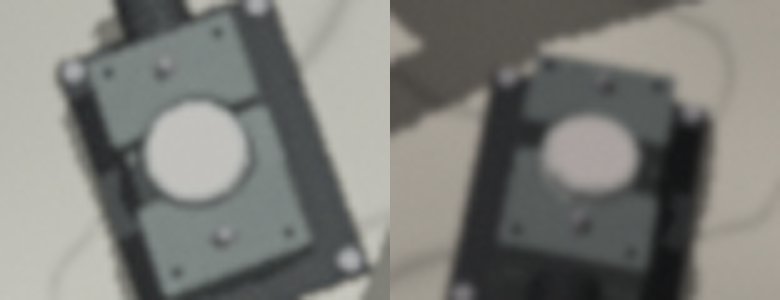

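The disc lies flat, 4 mm above the face in both cameras as specified, at (197,150) and (590,152). Now the crossed grip on the collar.

>>> arm_command(
  rows=[0.3,-0.5,-14,0,94,0,0,-9,0,94,0,0,-4,0,94,0,0,0,0,94],
  newtons=8,
)

```text
clock: 24.95
eef_pos: [631.7, -160.9, 27.9]
eef_rot: [-3.141, -0.0, 1.962]
wrist_force: [0.3, -0.1, 0.1]
finger_gap: 94.1
```

>>> arm_command(
  rows=[0,0,0,0,75,0,0,0,0,65,0,0,0,0,45,0,0,0,0,45,0,0,0,0,45],
)

```text
clock: 25.58
eef_pos: [631.8, -160.9, 28.3]
eef_rot: [3.142, 0.0, 1.962]
wrist_force: [0.2, 0.3, -0.1]
finger_gap: 47.3
```

>>> arm_command(
  rows=[0,0,0,0,45,0,0,0,0,45],
)

```text
clock: 25.82
eef_pos: [631.7, -161.0, 28.2]
eef_rot: [-3.141, -0.0, 1.962]
wrist_force: [-1.0, -0.4, 0.4]
finger_gap: 44.9
```

>>> arm_command(
  rows=[0,0,0,0,34,0,0,0,0,34,0,0,0,0,34,0,0,0,0,34],
)

```text
clock: 26.32
eef_pos: [631.7, -160.9, 28.2]
eef_rot: [-3.142, -0.0, 1.962]
wrist_force: [-2.9, -0.8, 1.3]
finger_gap: 44.0
```

The crossed grip stops at 44 mm, so the collar's x is centred. I'll turn 90° and take it by the flats.

>>> arm_command(
  rows=[0,0,0,0,70,0,0,0,0,90,0,0,10,0,94,0,0,17,0,94,0,0,0,-10,94],
)

```text
clock: 26.95
eef_pos: [632.8, -161.2, 58.1]
eef_rot: [3.138, 0.002, 1.785]
wrist_force: [0.2, 0.4, 1.4]
finger_gap: 90.8
```

>>> arm_command(
  rows=[0,0,0,-10,94,0,0,0,-10,94,0,0,0,-10,94,0,0,0,-10,94,0,0,0,-10,94],
)

```text
clock: 27.58
eef_pos: [632.2, -161.0, 56.7]
eef_rot: [3.14, -0.001, 0.909]
wrist_force: [-0.2, 0.3, -0.1]
finger_gap: 94.2
```

>>> arm_command(
  rows=[0,0,0,-10,94,0,0,0,-10,94,0,0,0,-10,94,0,0,-15,0,94,0,0,-9,0,94],
)

```text
clock: 28.2
eef_pos: [631.4, -160.8, 30.3]
eef_rot: [-3.141, 0.001, 0.395]
wrist_force: [0.4, -0.4, 0.8]
finger_gap: 94.2
```

>>> arm_command(
  rows=[0,0,-4,0,94,0,0,0,0,75,0,0,0,0,60,0,0,0,0,40,0,0,0,0,40],
)

```text
clock: 28.82
eef_pos: [631.9, -160.9, 27.4]
eef_rot: [3.141, -0.0, 0.392]
wrist_force: [1.1, -0.1, -0.3]
finger_gap: 57.1
```

>>> arm_command(
  rows=[0,0,0,0,40,0,0,0,0,40,0,0,0,0,40,0,0,0,0,40],
)

```text
clock: 29.32
eef_pos: [631.8, -160.9, 27.3]
eef_rot: [3.141, -0.0, 0.391]
wrist_force: [-0.3, 0.7, 1.7]
finger_gap: 48.0
```

>>> arm_command(
  rows=[0,0,0,0,40,0,0,0,0,40],
  newtons=40,
)

```text
clock: 29.58
eef_pos: [631.8, -160.9, 27.3]
eef_rot: [3.141, -0.0, 0.391]
wrist_force: [-0.3, 0.3, 1.9]
finger_gap: 48.2
```

Run:
```python
from h import *
from fit import *
outs=[]
for n in("top","scene"):
    I=[];Z=[]
    for _ in range(8):
        im,P,c=cam(n); I.append(im.astype(float)); Z.append(c["z_map"])
    A=np.mean(I,0); np.savez(n+"5.npz",im=A)
    M=np.linalg.inv(c["pose"])
    def pr(p): q=M[:3,:3]@p+M[:3,3]; return np.array([c["fx"]*q[0]/q[2]+c["cx"],c["fy"]*q[1]/q[2]+c["cy"]])
    def back(px,z):
        d=c["pose"][:3,:3]@np.array([(px[0]-c["cx"])/c["fx"],(px[1]-c["cy"])/c["fy"],1]); o=c["pose"][:3,3]; return o+d*(z-o[2])/d[2]
    u,v=pr(np.array([549,171,54])).astype(int); x0,y0=u-39,v-29
    S=8; cr=cv2.resize(A[y0:y0+58,x0:x0+78],None,fx=S,fy=S,interpolation=cv2.INTER_CUBIC); cr=np.clip(cr,0,255).astype(np.uint8)
    g=cr.min(2); cy,cx=[int(k) for k in((v-y0)*S,(u-x0)*S)]
    th=(int(g[cy-40:cy+40,cx-40:cx+40].mean())+100)//2
    cs,_=cv2.findContours((g>th).astype(np.uint8),cv2.RETR_EXTERNAL,cv2.CHAIN_APPROX_NONE); C=max((k for k in cs if cv2.pointPolygonTest(k,(cx,cy),False)>=0),key=cv2.contourArea)
    e=cv2.fitEllipse(C); f=lambda p:((np.array(p)+.5)/S-.5+[x0,y0])
    print(n,"th",th,"ellipse",np.round(e,1).tolist() if 0 else e,"disc centre at z56:",back(f(e[0]),56).round(2),"bias vs 549.1,171.6")
    # expected dowels with housing centre guess, 8x crop pixel
    bias=f(e[0])-pr(np.array([549.1,171.6,56]))
    for s in(1,-1):
        for zz in(52,64):
            p=np.array([549.1+s*42*np.cos(.34),171.6+s*42*np.sin(.34),zz]); q=(pr(p)+bias-[x0,y0]+.5)*S-.5; print("dowel",s,zz,q.round(1)); cv2.circle(cr,tuple(int(k) for k in q),1,(0,0,255) if zz==64 else (0,255,0),-1)
    for s,t in((1,1),(1,-1),(-1,-1),(-1,1)):
        h=np.array([s*58,t*35]);R=np.array([[np.cos(.34),-np.sin(.34)],[np.sin(.34),np.cos(.34)]]); p=np.r_[R@h+[549.1,171.6],52]; q=(pr(p)+bias-[x0,y0]+.5)*S-.5; cv2.circle(cr,tuple(int(k) for k in q),2,(0,255,255),-1)
    cv2.ellipse(cr,e,(255,0,0),1); outs.append(cr[:, 112:512])
    print("mm/cropPx: dx->",(back(f((e[0][0]+8,e[0][1])),56)-back(f(e[0]),56)).round(2)[:2],"dy->",(back(f((e[0][0],e[0][1]+8)),56)-back(f(e[0]),56)).round(2)[:2])
cv2.imwrite("pics/dowels.png",np.hstack(outs))
```

```text
top th 143 ellipse ((321.6735534667969, 241.0193634033203), (155.23712158203125, 159.7774658203125), 72.72527313232422) disc centre at z56: [549.31 171.18  56.  ] bias vs 549.1,171.6
dowel 1 52 [277.3 109.9]
dowel 1 64 [269.5 101.3]
dowel -1 52 [371.6 378.9]
dowel -1 64 [364.9 373.6]
mm/cropPx: dx-> [-0.05 -2.3 ] dy-> [-2.33 -0.02]
scene th 128 ellipse ((320.28302001953125, 244.859375), (114.95246887207031, 143.9985809326172), 95.91542053222656) disc centre at z56: [552.79 171.79  56.  ] bias vs 549.1,171.6
dowel 1 52 [298.1 366. ]
dowel 1 64 [302.9 342.9]
dowel -1 52 [338.4 143.7]
dowel -1 64 [343.3 119.9]
mm/cropPx: dx-> [-1.31  2.  ] dy-> [2.6  1.37]
```

View pics/dowels.png

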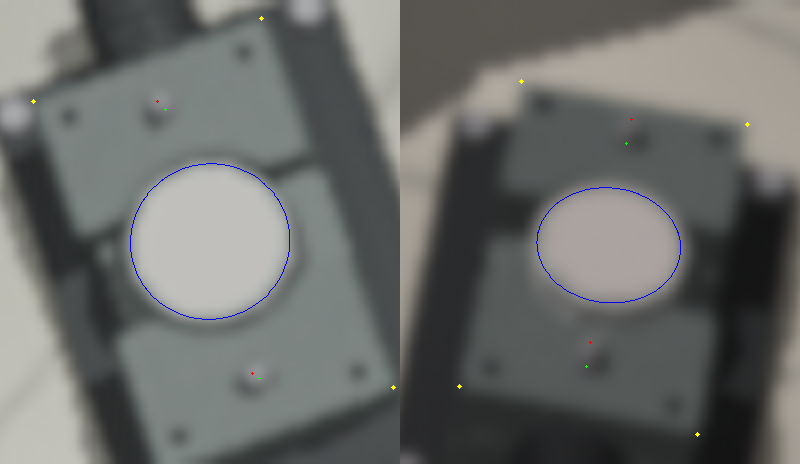

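The overlay shows the predicted dowels and corners matching the picture to within about 1 mm. The top camera gives about −1 mm in y and the scene camera about +1 mm, so they roughly cancel. I'll carry the cover over.

>>> arm_command(
  rows=[0,0,5,0,40,0,0,20,0,40,0,0,25,0,40,0,0,25,0,40,0,0,23,0,40],
)

```text
clock: 31.0
eef_pos: [631.8, -160.9, 127.4]
eef_rot: [3.141, -0.001, 0.391]
wrist_force: [0.1, -1.1, -2.7]
finger_gap: 47.7
```

>>> arm_command(
  rows=[-5,20,0,0,40,-10,40,0,0,40,-10,40,0,0,40,-10,40,0,0,40,-10,40,0,0,40],
)

```text
clock: 31.62
eef_pos: [585.4, 21.3, 124.7]
eef_rot: [-3.141, 0.001, 0.392]
wrist_force: [0.4, -0.6, -3.2]
finger_gap: 47.8
```

>>> arm_command(
  rows=[-10,40,0,-1,40,-10,40,0,-1,40,-10,40,0,-0.9,40,-7.7,32.3,0,0,40,0,0,0,0,40],
)

```text
clock: 32.25
eef_pos: [547.5, 173.8, 124.8]
eef_rot: [-3.141, 0.001, 0.344]
wrist_force: [0.9, -0.7, -2.7]
finger_gap: 47.5
```

>>> arm_command(
  rows=[0,0,-10,0,40,0,0,-10,0,40,0,0,-8,0,40,0,0,0,0,40,0,0,0,0,40],
)

```text
clock: 32.88
eef_pos: [549.3, 171.2, 97.4]
eef_rot: [3.142, -0.0, 0.341]
wrist_force: [-0.6, 0.1, -3.2]
finger_gap: 47.3
```

>>> arm_command(
  rows=[0,0,-5,0,40,0,0,-3,0,40,0,0,-2,0,40,0,0,-1,0,40,0,0,0,0,40],
)

```text
clock: 33.5
eef_pos: [549.1, 171.4, 86.2]
eef_rot: [3.142, 0.0, 0.341]
wrist_force: [0.1, -0.3, -2.4]
finger_gap: 47.4
```

>>> arm_command(
  rows=[0,0,-1,0,40,0,0,-1,0,40,0,0,0,0,40],
)

```text
clock: 33.88
eef_pos: [549.0, 171.4, 84.1]
eef_rot: [-3.142, 0.0, 0.341]
wrist_force: [0.2, -1.0, -3.9]
finger_gap: 47.6
```

>>> arm_command(
  rows=[0,0,-1,0,40,0,0,-1,0,40,0,0,0,0,40],
)

```text
clock: 34.25
eef_pos: [549.0, 171.4, 82.1]
eef_rot: [-3.142, 0.0, 0.341]
wrist_force: [1.0, -0.3, -3.2]
finger_gap: 47.8
```

>>> arm_command(
  rows=[0,0,-1,0,40,0,0,-1,0,40,0,0,0,0,40],
)

```text
clock: 34.62
eef_pos: [549.0, 171.4, 80.1]
eef_rot: [-3.142, 0.0, 0.341]
wrist_force: [-0.4, -0.3, -3.4]
finger_gap: 47.5
```

>>> arm_command(
  rows=[0,0,-1,0,40,0,0,-1,0,40,0,0,0,0,40],
  newtons=60,
)

```text
clock: 35.0
eef_pos: [549.2, 171.4, 78.5]
eef_rot: [3.142, -0.0, 0.341]
wrist_force: [-1.6, -0.4, 1.8]
finger_gap: 47.2
```

>>> arm_command(
  rows=[0,0,-1,0,40,0,0,-0.7,0,40,0,0,0,0,40],
)

```text
clock: 35.38
eef_pos: [549.2, 171.4, 76.6]
eef_rot: [3.142, -0.0, 0.341]
wrist_force: [-0.7, -1.1, 3.8]
finger_gap: 47.3
```

>>> arm_command(
  rows=[0,0,-0.6,0,40,0,0,0,0,40],
)

```text
clock: 35.62
eef_pos: [549.2, 171.4, 76.0]
eef_rot: [3.142, -0.0, 0.341]
wrist_force: [-1.8, -1.0, 5.1]
finger_gap: 47.7
```

Spring force is rising as expected and the underside is at about 52.7 mm. I'll press on until the face takes the load.

>>> arm_command(
  rows=[0,0,-0.6,0,40,0,0,0,0,40],
)

```text
clock: 35.88
eef_pos: [549.2, 171.4, 75.5]
eef_rot: [3.142, -0.0, 0.341]
wrist_force: [-1.8, -0.5, 5.0]
finger_gap: 47.0
```

>>> arm_command(
  rows=[0,0,-0.5,0,40,0,0,0,0,40],
)

```text
clock: 36.12
eef_pos: [549.2, 171.4, 75.3]
eef_rot: [3.142, -0.0, 0.341]
wrist_force: [-3.1, -1.7, 8.3]
finger_gap: 47.4
```

>>> arm_command(
  rows=[0,0,-0.4,0,40,0,0,0,0,40],
)

```text
clock: 36.38
eef_pos: [549.2, 171.4, 75.3]
eef_rot: [3.142, -0.001, 0.341]
wrist_force: [-5.2, -1.9, 13.4]
finger_gap: 47.2
```

>>> arm_command(
  rows=[0,0,-0.3,0,40,0,0,0,0,40],
)

```text
clock: 36.62
eef_pos: [549.2, 171.4, 75.2]
eef_rot: [3.141, -0.001, 0.341]
wrist_force: [-7.7, -2.2, 15.4]
finger_gap: 47.1
```

>>> arm_command(
  rows=[-0.4,-0.1,0,0,40,0,0,-0.2,0,40,0,0,0,0,40],
)

```text
clock: 37.0
eef_pos: [549.2, 171.4, 75.2]
eef_rot: [3.141, -0.002, 0.341]
wrist_force: [-4.8, -0.3, 15.9]
finger_gap: 47.4
```

Run:
```python
from h import *; from fit import *
s=manip.read_state(); print({k:np.round(s[k],4) for k in("eef_pos","eef_rot","wrist_force","moment","finger_gap")})
outs=[]
u=np.array([np.cos(.34),np.sin(.34)]);w=np.array([-u[1],u[0]])
for n,c0 in(("top",(548.3,170.5)),("scene",(552.5,171.3))):
    Ps=[]
    for _ in range(6): im,P,c=cam(n); Ps.append(P)
    P=np.nanmean(Ps,0).reshape(-1,3)
    q=np.linalg.inv(c["pose"])@np.r_[549,171,55,1]; x=int(c["fx"]*q[0]/q[2]+c["cx"]);y=int(c["fy"]*q[1]/q[2]+c["cy"])
    outs.append(cv2.resize(im[y-30:y+30,x-40:x+40],(400,300),interpolation=cv2.INTER_CUBIC))
    a=(P[:,:2]-c0)@u;b=(P[:,:2]-c0)@w
    k=(abs(a)<53)&(abs(b)<30)&(P[:,2]>55)&(P[:,2]<66)&(np.hypot(a,b)>30)
    if k.sum()>20:
        co,*_=np.linalg.lstsq(np.c_[a[k],b[k],np.ones(k.sum())],P[k,2],rcond=None); print(n,k.sum(),"plate top z, slopes",co.round(4), "corners",[(round(np.median(P[k&(a*sa>30)&(b*sb>0),2]),1) if (k&(a*sa>30)&(b*sb>0)).any() else None) for sa in(1,-1) for sb in(1,-1)])
        print(rectfit(P,c0,.34,61,lamp=False))
cv2.imwrite("pics/final.png",np.hstack(outs))
```

```text
{'eef_pos': array([549.1812, 171.4345,  75.2401]), 'eef_rot': array([ 3.1414e+00, -1.7000e-03,  3.4080e-01]), 'wrist_force': array([-4.7815, -0.2617, 15.9257]), 'moment': array([-0.2022,  1.1441, -0.0265]), 'finger_gap': np.float64(47.434)}
top 48 plate top z, slopes [-1.14000e-02  7.00000e-03  6.02267e+01] corners [None, None, None, np.float64(60.5)]
(array([525.23211414, 132.16323432]), np.float64(44.95895774677743), np.float64(11.900948556355797), np.int64(98))
scene 393 plate top z, slopes [1.90000e-03 1.40000e-03 5.98282e+01] corners [np.float64(60.0), np.float64(59.8), np.float64(59.8), np.float64(59.7)]
(array([552.36530473, 171.97242872]), np.float64(115.42654280276994), np.float64(68.17563514921974), np.int64(693))
```

View pics/final.png

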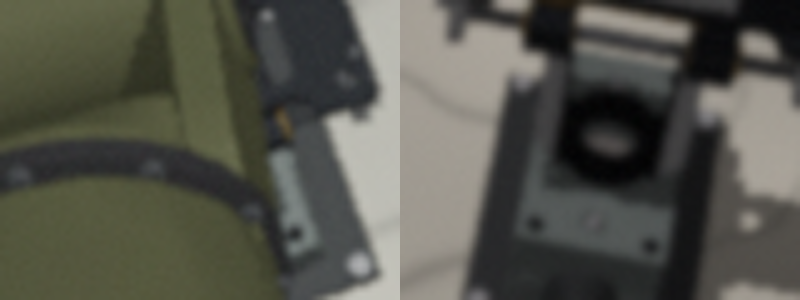

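>>> arm_command(
  rows=[-0.6,0,0,0,40,0,0,-0.4,0,40,0,0,0,0,40,0,0,0,0,40],
)

```text
clock: 38.1
eef_pos: [549.1, 171.4, 75.3]
eef_rot: [3.141, -0.003, 0.341]
wrist_force: [-2.7, -1.9, 18.0]
finger_gap: 47.6
```

Run:
```python
from h import *
s=manip.read_state(); print({k:np.round(s[k],4) for k in("clock","eef_pos","eef_rot","wrist_force","moment","finger_gap")})
```

```text
{'clock': np.float64(38.1), 'eef_pos': array([549.145 , 171.4346,  75.2528]), 'eef_rot': array([ 3.1411, -0.0032,  0.3407]), 'wrist_force': array([-2.6553, -1.9223, 17.9956]), 'moment': array([-0.2743,  0.7493,  0.0121]), 'finger_gap': np.float64(47.5819)}
```

Run:
```python
from h import *
u=np.array([np.cos(.34),np.sin(.34)]);w=np.array([-u[1],u[0]]);c0=(552.5,171.3)
def fit(P,z0,n):
    P=P.reshape(-1,3);a=(P[:,:2]-c0)@u;b=(P[:,:2]-c0)@w
    k=(abs(a)<53)&(abs(b)<30)&(abs(P[:,2]-z0)<4)&(np.hypot(a,b)>32)
    print(n,k.sum(),np.linalg.lstsq(np.c_[a[k],b[k],np.ones(k.sum())],P[k,2],rcond=None)[0].round(4))
for n in("scene1","scene3","scene4"): fit(np.load(n+".npz")["P"],50,n)
fit(np.nanmean([cam("scene")[1] for _ in range(12)],0),60,"plate now")
s=manip.read_state(); print({k:np.round(s[k],4) for k in("clock","eef_pos","eef_rot","wrist_force","moment")})
```

```text
scene1 410 [8.00000e-04 4.70000e-03 4.98907e+01]
scene3 419 [ 1.80000e-03 -3.40000e-03  5.00594e+01]
scene4 410 [1.00000e-04 6.20000e-03 4.98916e+01]
plate now 368 [2.20000e-03 5.00000e-04 5.98379e+01]
{'clock': np.float64(38.7), 'eef_pos': array([549.1308, 171.4402,  75.2544]), 'eef_rot': array([ 3.1411, -0.0032,  0.3408]), 'wrist_force': array([-2.5049, -1.4677, 18.4049]), 'moment': array([-0.2732,  0.7139, -0.0388])}
```

>>> arm_command(
  rows=[0,0,-0.5,0,40,0,0,-0.3,0,40,0,0,0,0,40,0,0,0,0,40],
)

```text
clock: 39.2
eef_pos: [549.2, 171.4, 75.2]
eef_rot: [3.141, -0.003, 0.341]
wrist_force: [-6.4, -3.0, 26.0]
finger_gap: 47.4
```

Run:
```python
from h import *
s=manip.read_state(); print({k:np.round(s[k],4) for k in("clock","eef_pos","eef_rot","wrist_force","moment","finger_gap")})
```

```text
{'clock': np.float64(39.2), 'eef_pos': array([549.1701, 171.4248,  75.2229]), 'eef_rot': array([ 3.1411, -0.0035,  0.3407]), 'wrist_force': array([-6.3882, -2.9759, 26.0203]), 'moment': array([-0.5208,  1.5654, -0.0073]), 'finger_gap': np.float64(47.44)}
```

```bash
python3 -c "
from cell import manip
print(manip.sign_off())"
```

```text
the job is handed in; nothing more can be done
None
```

The illuminator is back together and handed in at 39.2 s. The gripper is still holding the cover's collar and pressing it shut with about 26 N.

**What I did:** I centred the ring, the disc and the cover with two crossed grips each. The ring went down onto the lens and the disc was lowered onto the ring, both to light contact of about 4 N. The cover then went over both dowels without resistance and was pressed down against the spring until it stopped.

**Last checks:**
- **Disc:** before the cover went on, it stood 4 mm above the face in both cameras, as it should with the spring free.
- **Cover:** its top lies 9.9 mm above the earlier face level (10 mm expected). Its slope matches the face's to within about 0.002, which is the measuring noise.
- **Press:** the height stayed at 75.2 mm as the force rose from 8 to 26 N, so the cover is bearing on the housing.
- **Other items:** I sent the arm nowhere near the screwdriver, dish, eyepiece or slide box, but took no final picture of them.

**What disagreed:**
- The two cameras differ by about 4 mm in x, so I corrected positions by where the gripper actually found the parts.
- Their housing fits still differed by about 1 mm at the end. The dowels' clearance absorbed that.
- About 6 N of sideways force and a 0.0035 rad tool tilt remain from the arm's give. The top camera could not check the closed cover because the arm blocked its view.

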